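# Take the copper teapot off its safety hook

## Task

Take the copper teapot off its hook: raise it a little in the hook's seat, press the red sprung keeper open with the teapot's own handle by pulling it out through the mouth of the hook, then lift it away. Set it down gently, upright, on the middle of the pale fire brick and let go; leave the silver-coloured teapot hanging on its own hook.

Things in the scene. Friction and masses are not known exactly. Their poses are not given: they have to be found in the camera images.
- copper_teapot: Copper teapot, 0.4 kg, 84 mm wide, hung by a rigid bail: two uprights (10 mm in x, outer faces at y +-28 mm) joined by a 9 mm round cross bar along y. Origin midway between the uprights, 4 mm below the bar's axis, 9 mm below their top, 146 mm above the flat underside: squeeze the uprights here from outside, along y, from above. z up. Low spout to 80 mm at -y; lid knob top 69 mm below the origin.
- hook_seat (a point): Steel hook holding the copper teapot: the hung cross bar's axis, 195 mm above the bench. +x: the way its mouth opens; z up. Hook 16 mm wide (y). Front lip of its V seat: x 22, top at z 5 mm (bar must rise 10 mm to pass). Overhead nose: x -25 to 22, z 32 to 41 mm (bar can rise 27 mm at most; 18 is right). Bar is clear of the keeper from x 65 mm on. Post at x -80. Foot to x 30 mm, 12 mm high.
- keeper (a joint): Red plate keeper shutting the mouth of the copper teapot's hook, 34 mm long, 18 mm wide, hinged along y at the end of the nose, 24 mm ahead (+x) of and 36 mm above hook_seat. In rad: 0 hanging straight down, shut; grows as its lower end is pushed outward (+x) and up, to 1.65. A spring shuts it; the teapot's cross bar opens it with 2 to 5 N.
- silver_teapot: The other teapot, bright silver-coloured metal, same shape, size and origin, hanging the same way on an identical hook on the other side of the bench. Leave it hanging.
- fire_brick: Square pale off-white fire brick lying on the bench, fixed, 130 x 130 mm and 30 mm high. Origin at the centre of its underside, z up.
Mind the look-alikes: they are no part of the job. Of the things that look like the fire_brick, the smaller one is meant.

How it is judged (in metres and radians):
On the way:
1. the copper teapot's handle is in the hook's mouth and has pressed the keeper open (0.5 rad or more, the teapot 20 to 80 mm from where it hung) (value of joint keeper above 0.5 rad and distance of copper_teapot from where it was at the start of the episode between 0.02 and 0.08 m), for 0.04 s.
At the end, for the whole second after the job is handed in: The copper teapot stands upright (within 0.1 rad) and at rest on the fire brick, its centre within 25 mm of the brick's centre, released; its hook's keeper has sprung shut again (below 0.15 rad) (horizontal distance between copper_teapot and fire_brick below 0.025 m and z of copper_teapot in the frame of fire_brick between 0.17 and 0.182 m and angle between copper_teapot's own z axis and vertical below 0.1 rad and linear speed of copper_teapot below 0.03 m/s and value of joint keeper below 0.15 rad); the robot touches nothing.
It fails at once if the silver teapot is moved more than 30 mm from where it hangs (distance of silver_teapot from where it was at the start of the episode above 0.03 m).
It fails at once if the copper teapot is dropped or banged down on the brick (comes down on it faster than 0.4 m/s, as in a fall of about 10 mm) (linear speed of copper_teapot above 0.4 m/s and horizontal distance between copper_teapot and fire_brick below 0.08 m and z of copper_teapot in the frame of fire_brick below 0.19 m).
It also fails if it takes over 42 s, if anything falls off the work surface, if the arm or the gripper's body presses on something with over 40 N, if the wrist force passes 120 N, or if a joint passes its speed limit or range.

## Robot

A 7-joint arm with a two-finger parallel gripper is mounted at the origin on the work surface. World frame = base frame: x ahead of the robot, y to its left, z up, the work surface at z = 0. Lengths are in mm, angles in rad, forces in N, time in s.
With the tool pointing down it reaches from about 425 to 1025 mm from the base axis. Payload 9.4 kg.
Tool frame: the origin (TCP) lies midway between the tips of the shut fingers; the grasp point (between the pads) lies robot.tcp_to_grasp behind it (robot.tcp_to_grasp is the distance from the TCP to the grasp point, in mm); x points along the fingers, y is the direction in which the jaws open and shut, and the axes are right-handed (so a half turn about x gives the same grasp; the last joint's range is limited). The gripper opens to 93 mm and grips with 3 to 60 N. Pads are 15 mm wide; open, the fingers measure 128 mm over their backs; the gripper's body (75 mm by 188 mm) begins 65 mm behind the grasp point.
Start: joints at [-1.352, 0.599, -0.003, 1.599, 0.002, 0.943, -0.08], TCP at [211.346, 693.511, 218.618] pointing down, gripper open.
Joint ranges: [-2.57, 2.57], [-0.35, 1.97], [-1.29, 1.29], [0.11, 2.56], [-1.05, 4.19], [0.11, 1.86], [-2.63, 2.63]. Speed limits (rad/s): [2.22, 2.22, 3.01, 3.01, 3.14, 3.14, 3.14].

## Interface

Orientations are given as a unit quaternion [w, x, y, z].
In Python, from bench import state, eyes, robot, models gives the robot as it stands.
- The arm moves only by the shell command python3 -m inch 'ROWS'. ROWS is a JSON object of lists of equal length, an entry for each row: "angular": the turn, a rotation vector about the tool's x, y, z in rad, a list of three; "dp": the shift along the tool's x, y, z in m, a list of three; "gripper": the opening, from 0 (shut) to 1 (fully open). In form: {"angular": [[rx, ry, rz], ...], "dp": [[x, y, z], ...], "gripper": [gripper, ...]}. A call has exactly 10 rows; each row shifts and turns the commanded pose from where the row before left it, along the tool's axes as they then stand; what a row does not reach is not made up. A row lasts 1/10 s, in which the tool goes at most 50 mm and 8.59 degrees, less where a joint would pass 70% of its speed; a pose out of reach is approached as far as the arm can. A call is refused whole if a number of a shift passes 0.05 or a number of a turn 0.15, either way. A call with a gripper value outside its range is refused whole. The fingers move at their own pace and stop on an object; the grip force is fixed at half the most. Time passes only in rows, so rows that do not move let the fingers close, or fill a call up. It gives the time, the measured TCP pose, the force and the opening at its end, in the units of the state.
- state(): the state, without advancing time (a new reading comes with each control period).
- eyes.grab_frame(name): name is "side" or "top"; returns the picture (480x640x3 uint8, red, green, blue); there is no depth.
- eyes.camera_info(name): a dict with "camera_matrix" (3x3 intrinsics, pixels), "world_to_cam" (4x4, takes a point from world to camera coordinates). Camera axes: x right, y down, z forward; pixel columns grow to the right and rows downward; lengths in mm; the calibration is good to about 2 mm. A picture is of the moment at which its call begins. camera_info takes no time and is no camera call.
- robot.close_job(): hands the job in, once; it reports no verdict.
Trained networks look in the newest picture that a camera, given by its name, has taken for a name from the list of things; names that differ only in an ending like _2 or _b are one class to them, and where a whole thing is asked for, a point or a joint stands for the part that bears it (a point fixed in the world has none). Each returns a list of dicts, best first, with "score" (0 to 1); they miss things now and then, are a little off and sometimes report something else, mostly with a low value. They report only what shows in the picture. A call takes as long as a camera call. They do not tell look-alikes from the thing itself.
- models.outline_of(camera, name): "region" (480x640 bool, what is visible of it).
- models.mark_of(camera, name): "point" ([x, y, z] in mm, in world coordinates, good to about 4 mm: a listed point, or the origin of a listed thing).
The state is a dict: "time": time; "qpos": joint angles; "dq": joint speeds; "tau": joint torques, N m; "position": TCP position; "orientation": TCP orientation; "wrist_force": force on the tool from outside, world axes, zero at the start; "ft_torque": the same for the moment, N m; "width": finger opening in mm.
Only numpy, scipy, OpenCV 4.12 (cv2) and the standard library are available. Lean on these libraries where they do the work, as an engineer would, in place of code of your own. Each camera call takes 0.05 s, during which the arm holds its last target. There are 200 camera calls.

## Working session

There is one attempt and no reset: what is moved stays moved. The work goes in short steps, Python scripts to look and compute and a shell command to move; the robot and the scene stay as the last step left them, time stands still between calls to the robot, and variables do not carry over. Pictures are saved under pics/ and viewed, about 8 in all and at most 12, crops included, and the job is handed in when it is done.

```bash
mkdir -p pics; ls; python3 - <<'E'
from bench import state, eyes, robot, models
import cv2,numpy as np
s=state();print({k:np.round(s[k],3).tolist() for k in s}, robot.tcp_to_grasp)
for c in("side","top"):
    cv2.imwrite(f"pics/{c}0.png",eyes.grab_frame(c)[:,:,::-1])
    print(c,np.round(eyes.camera_info(c)["world_to_cam"],3).tolist())
    for n in("copper_teapot","silver_teapot","hook_seat","fire_brick"):
        print(c,n,[(round(d["score"],2),np.round(d["point"],0).tolist()) for d in models.mark_of(c,n)])
E
```

```text
pics
{'time': 0.0, 'qpos': [-1.352, 0.6, -0.003, 1.6, 0.002, 0.943, -0.08], 'dq': [-0.001, -0.002, 0.001, 0.001, 0.003, 0.0, -0.001], 'tau': [-0.001, -76.507, 1.497, -25.235, -0.052, 0.017, 0.0], 'position': [211.213, 693.035, 217.757], 'orientation': [0.699, 0.104, 0.699, -0.105], 'wrist_force': [0.084, 0.09, -0.519], 'ft_torque': [0.032, -0.03, 0.019], 'width': 92.802} 18.8
side [[0.676, -0.737, 0.007, -309.981], [-0.429, -0.401, -0.809, 297.131], [0.599, 0.544, -0.587, 1158.414], [0.0, 0.0, 0.0, 1.0]]
side copper_teapot [(0.56, [495.0, -267.0, 194.0])]
side silver_teapot [(0.78, [460.0, 245.0, 192.0])]
side hook_seat [(0.68, [494.0, -267.0, 196.0])]
side fire_brick [(0.84, [625.0, 15.0, -1.0]), (0.84, [187.0, -292.0, -3.0])]
top [[-0.02, -1.0, 0.003, -2.166], [-0.996, 0.019, -0.091, 449.9], [0.091, -0.004, -0.996, 1192.98], [0.0, 0.0, 0.0, 1.0]]
top copper_teapot [(0.61, [492.0, -267.0, 190.0])]
top silver_teapot [(0.91, [460.0, 244.0, 189.0])]
top hook_seat [(0.83, [491.0, -270.0, 196.0])]
top fire_brick [(0.94, [192.0, -292.0, -1.0]), (0.9, [620.0, 19.0, -1.0])]
```

View pictures.

View pics/side0.png

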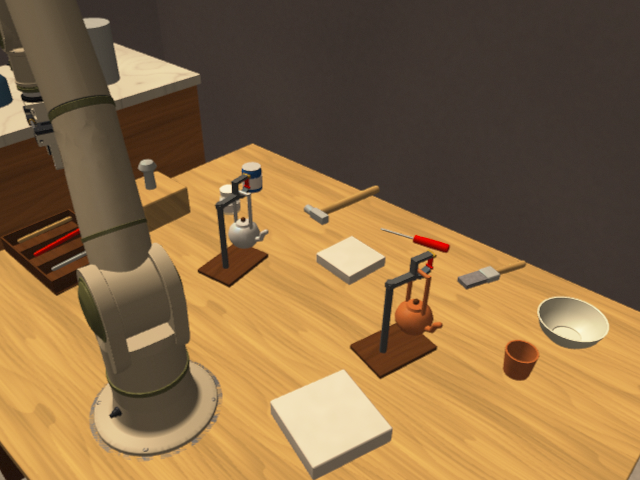

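View pics/top0.png

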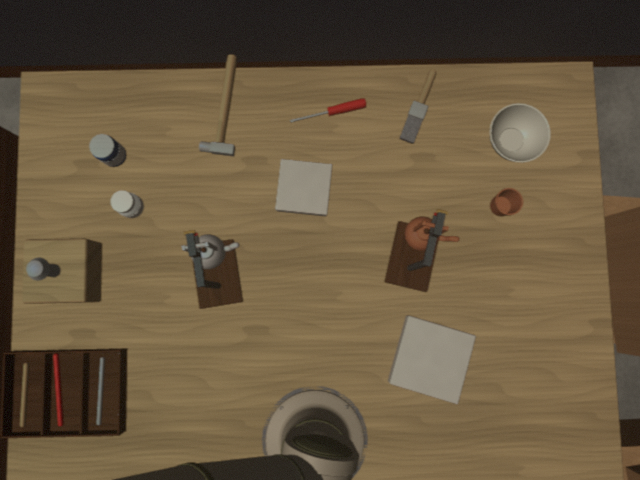

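Candidates: copper pot at top (420,233) vs silver one (208,250); small brick (303,187) vs bigger slab (432,358). I choose copper at (493,-267) and the small brick at (622,17). Next I check it in a crop and measure the hook yaw from the base plate.

```bash
cat > h.py <<'E'
from bench import state, eyes, robot, models
import cv2,numpy as np
from scipy.spatial.transform import Rotation as R
def unproj(c,uv,z):
    i=eyes.camera_info(c);K=np.array(i["camera_matrix"]);T=np.array(i["world_to_cam"])
    uv=np.atleast_2d(uv);d=np.c_[uv,np.ones(len(uv))]@np.linalg.inv(K).T@T[:3,:3]
    o=-T[:3,:3].T@T[:3,3];return o+d*((z-o[2])/d[:,2])[:,None]
def proj(c,p):
    i=eyes.camera_info(c);K=np.array(i["camera_matrix"]);T=np.array(i["world_to_cam"])
    q=(np.atleast_2d(p)@T[:3,:3].T+T[:3,3])@K.T;return q[:,:2]/q[:,2:]
def rect(c,mask,z):
    cn=max(cv2.findContours(mask.astype(np.uint8),0,2)[0],key=cv2.contourArea)[:,0].astype(float)
    p=unproj(c,cn,z)[:,:2].astype(np.float32);return cv2.minAreaRect(p)
def pose():
    s=state();return np.array(s["position"]),R.from_quat(np.array(s["orientation"])[[1,2,3,0]])
E
python3 - <<'E'
from h import *
p,r=pose();print(np.round(r.as_matrix(),3).tolist())
im=eyes.grab_frame("top");hsv=cv2.cvtColor(im,cv2.COLOR_RGB2HSV)
x0,y0=375,195
sub=im[y0:310,x0:475].astype(int)
m=(sub.sum(2)<190)&(sub[...,0]>1.25*sub[...,2])&(sub[...,0]<110)
full=np.zeros((480,640),np.uint8);full[y0:310,x0:475]=m
full=cv2.morphologyEx(full,2,np.ones((3,3)))
full=cv2.morphologyEx(full,3,np.ones((9,9)))
print("plate",rect("top",full,12))
for d in models.outline_of("top","fire_brick"): print("brick",d["score"],rect("top",d["region"],30))
for n in("keeper","hook_seat"):
  for c in("top","side"): print(n,c,[(round(d["score"],2),np.round(d["point"],0).tolist()) for d in models.mark_of(c,n)] if n!="keeper" else [(round(d["score"],2),np.round(np.argwhere(d["region"]).mean(0)[::-1],1)) for d in models.outline_of(c,n)])
a=cv2.resize(im[y0:310,x0:475],None,fx=4,fy=4,interpolation=2);b=a.copy();k=cv2.resize(full[y0:310,x0:475],None,fx=4,fy=4)
s=eyes.grab_frame("side")[230:380,340:460];s=cv2.resize(s,None,fx=3.05,fy=3.067)
cs=cv2.findContours(k,0,2)[0];cv2.drawContours(a,cs,-1,(0,255,0),1)
cv2.imwrite("pics/crop1.png",np.hstack([a,cv2.resize(s,(s.shape[1],a.shape[0]))])[:,:,::-1])
E
```

```text
[[0.0, 0.292, 0.957], [-0.0, 0.957, -0.292], [-1.0, -0.0, 0.0]]
plate ((444.6043701171875, -253.59408569335938), (108.16059875488281, 157.28480529785156), 75.45510864257812)
brick 0.68 ((620.4198608398438, 13.590507507324219), (129.89002990722656, 134.0538787841797), 82.91802215576172)
brick 0.68 ((192.6796875, -287.97406005859375), (179.10946655273438, 172.23623657226562), 72.39411163330078)
brick 0.62 ((467.4399719238281, -258.6233215332031), (112.46186828613281, 210.47755432128906), 73.67007446289062)
keeper top []
keeper side [(0.64, array([430.2, 263.4]))]
hook_seat top [(0.66, [491.0, -268.0, 195.0])]
hook_seat side [(0.68, [494.0, -267.0, 196.0])]
```

View pics/crop1.png

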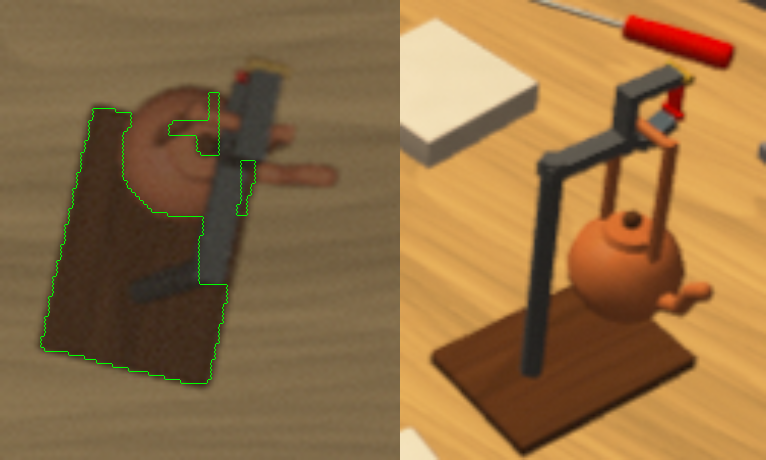

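The crop confirms the copper pot, with the red keeper at the mouth (side view ≈(430,263)). The plate edges and nose give a hook yaw of about -0.235 rad, and plate front minus 30 mm gives a seat of (492,-266), which agrees with the marks. The jaw axis is already within 0.06 rad of the hook's, so I keep the orientation, go up and then around.

```bash
python3 -m inch '{"angular":[[0,0,0],[0,0,0],[0,0,0],[0,0,0],[0,0,0],[0,0,0],[0,0,0],[0,0,0],[0,0,0],[0,0,0]],"dp":[[-0.05,0,0],[-0.05,0,0],[-0.05,0,0],[0,-0.022,0.04],[0,-0.022,0.04],[0,-0.022,0.04],[0,-0.022,0.04],[0,-0.022,0.04],[0,-0.022,0.04],[0,-0.022,0.04]],"gripper":[1,1,1,1,1,1,1,1,1,1]}'
```

```text
time: 1.85
position: [435.4, 463.1, 368.9]
orientation: [0.699, 0.104, 0.699, -0.104]
wrist_force: [1.3, -0.2, -0.0]
width: 93.1
```

```bash
python3 -m inch '{"angular":[[0,0,0],[0,0,0],[0,0,0],[0,0,0],[0,0,0],[0,0,0],[0,0,0],[0,0,0],[0,0,0],[0,0,0]],"dp":[[0,-0.039,0.025],[0,-0.039,0.025],[0,-0.039,0.025],[0,-0.039,0.025],[0,-0.039,0.025],[0,-0.039,0.025],[0,-0.039,0.025],[0,-0.039,0.025],[0,-0.045,0.008],[0,-0.045,0.008]],"gripper":[1,1,1,1,1,1,1,1,1,1]}'; python3 -m inch '{"angular":[[0,0,0],[0,0,0],[0,0,0],[0,0,0],[0,0,0],[0,0,0],[-0.03,0,0],[-0.03,0,0],[0,0,0],[0,0,0]],"dp":[[0,-0.045,0.008],[0,-0.045,0.008],[0,-0.045,0.008],[0,-0.045,0.008],[0,-0.045,0.008],[0,-0.045,0.008],[0,0,0],[0,0,0],[0,0,0],[0,0,0]],"gripper":[1,1,1,1,1,1,1,1,1,1]}'
cat >> h.py <<'E'
def todo(t,yaw):
    p,r=pose();M=r.as_matrix()
    print("pos",p.round(1),"yaw",np.arctan2(M[1,2],M[0,2]).round(3),"tilt",np.degrees(np.arccos(-M[2,0])).round(2))
    c,s=np.cos(yaw),np.sin(yaw);N=np.array([[0,-s,c],[0,c,s],[-1,0,0]]);
    print("dp tool",(M.T@(np.array(t)-p)).round(1),"turn",R.from_matrix(M.T@N).as_rotvec().round(3))
E
python3 - <<'E'
from h import *
todo([492.5,-267.5,172],-.235)
for c in("top","side"):
  for n in("copper_teapot","hook_seat"): print(c,n,[(round(d["score"],2),np.round(d["point"],0).tolist()) for d in models.mark_of(c,n)] if eyes.grab_frame(c) is not None else 0)
cv2.imwrite("pics/side1.png",cv2.resize(eyes.grab_frame("side")[100:400,300:560],None,fx=2,fy=2)[:,:,::-1])
E
```

```text
time: 2.85
position: [523.6, 15.1, 368.7]
orientation: [0.699, 0.104, 0.699, -0.104]
wrist_force: [-0.2, -0.7, 1.0]
width: 93.1
time: 3.85
position: [491.4, -253.6, 368.6]
orientation: [0.702, 0.083, 0.702, -0.082]
wrist_force: [-0.5, 1.3, 0.3]
width: 93.0
pos [ 491.4 -253.6  368.6] yaw -0.234 tilt 0.04
dp tool [196.6 -13.4   4.3] turn [ 0.001  0.    -0.001]
top copper_teapot [(0.55, [492.0, -266.0, 192.0])]
top hook_seat []
side copper_teapot [(0.58, [494.0, -270.0, 192.0]), (0.57, [496.0, -266.0, 190.0])]
side hook_seat [(0.68, [496.0, -267.0, 196.0])]
```

View pics/side1.png

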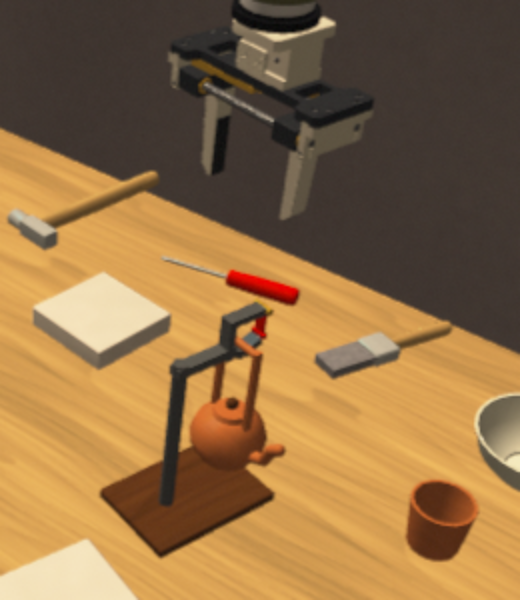

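The picture shows the open gripper above the hanging copper pot, with its jaws across the bail. I go down next.

```bash
python3 -m inch '{"angular":[[0,0,0],[0,0,0],[0,0,0],[0,0,0],[0,0,0],[0,0,0],[0,0,0],[0,0,0],[0,0,0],[0,0,0]],"dp":[[0.02,-0.0133,0.005],[0.04,0,0],[0.04,0,0],[0.04,0,0],[0.03,0,0],[0.017,0,0],[0.01,0,0],[0,0,0],[0,0,0],[0,0,0]],"gripper":[1,1,1,1,1,1,1,1,1,1]}'
python3 - <<'E'
from h import *
todo([493.5,-267.5,172],-.235)
a=cv2.resize(eyes.grab_frame("side")[200:360,350:480],None,fx=3.7,fy=3.7)
b=cv2.resize(eyes.grab_frame("top")[180:280,380:470],None,fx=3,fy=3)
b=cv2.copyMakeBorder(b,0,a.shape[0]-b.shape[0],0,0,0)
cv2.imwrite("pics/g.png",np.hstack([a,b])[:,:,::-1])
E
```

```text
time: 5.3
position: [493.3, -269.6, 172.7]
orientation: [0.703, 0.083, 0.702, -0.083]
wrist_force: [0.4, -0.4, -1.0]
width: 92.7
pos [ 493.3 -269.6  172.7] yaw -0.236 tilt 0.11
dp tool [ 0.7  2.1 -0.3] turn [-0.001  0.002  0.   ]
```

View pics/g.png

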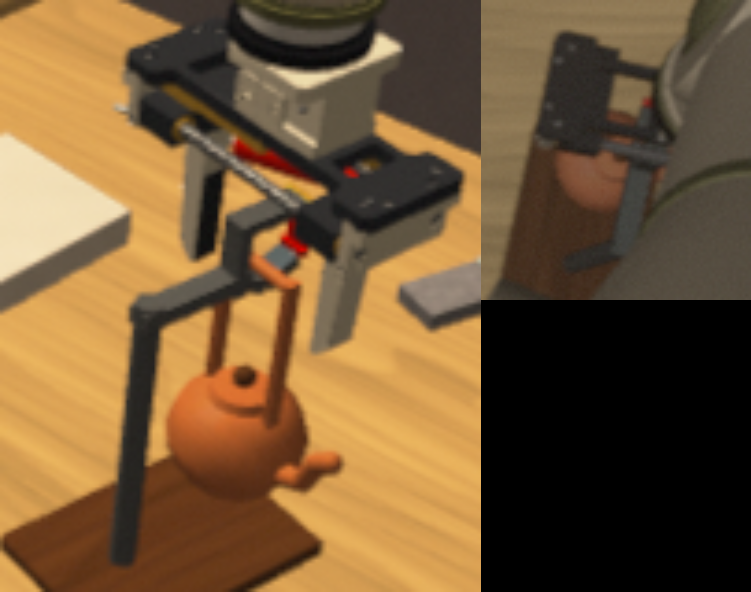

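```bash
python3 - <<'E'
from h import *
p,r=pose();M=r.as_matrix()
o=p-18.8*M[:,0]
def f(q): return ((proj("side",q)-[350,200])*3.7).round(0).tolist()
print("tips inner",f([p+s*46.5*M[:,1]+t*M[:,2]*7.5 for s in(-1,1) for t in (-1,1)]),"bar ends if centred",f([o+[0,0,4]+s*28*M[:,1] for s in(-1,1)]))
for i in range(2):
  eyes.grab_frame("side");print([(round(d["score"],2),np.round(d["point"],1).tolist()) for n in("copper_teapot","hook_seat") for d in models.mark_of("side",n)])
E
```

```text
tips inner [[306.0, 346.0], [326.0, 336.0], [193.0, 259.0], [213.0, 250.0]] bar ends if centred [[298.0, 291.0], [229.0, 239.0]]
[(0.92, [494.6, -266.2, 193.2]), (0.26, [493.1, -269.1, 192.8]), (0.6, [495.2, -269.6, 191.2])]
[(0.89, [495.3, -266.2, 193.8]), (0.74, [493.0, -265.1, 193.2]), (0.28, [621.9, 14.6, -0.1])]
```

The bar end seen in the crop (298,288) matches the prediction for a centred grasp (298,291). Close.

```bash
python3 -m inch '{"angular":[[0,0,0],[0,0,0],[0,0,0],[0,0,0],[0,0,0],[0,0,0],[0,0,0],[0,0,0],[0,0,0],[0,0,0]],"dp":[[0.001,0.0015,0.001],[0,0,0],[0,0,0],[0,0,0],[0,0,0],[0,0,0],[0,0,0],[0,0,0],[0,0,0],[0,0,0]],"gripper":[0,0,0,0,0,0,0,0,0,0]}'
```

```text
time: 6.7
position: [494.0, -268.0, 170.6]
orientation: [0.702, 0.083, 0.702, -0.083]
wrist_force: [-0.8, -0.1, 0.5]
width: 56.1
```

```bash
python3 -m inch '{"angular":[[0,0,0],[0,0,0],[0,0,0],[0,0,0],[0,0,0],[0,0,0],[0,0,0],[0,0,0],[0,0,0],[0,0,0]],"dp":[[-0.004,0,0],[-0.005,0,0],[-0.005,0,0],[-0.004,0,0],[0,0,0],[0,0,0],[0,0,0],[0,0,0],[0,0,0],[0,0,0]],"gripper":[0,0,0,0,0,0,0,0,0,0]}'
python3 - <<'E'
from h import *
for c in("side",):
  eyes.grab_frame(c);print([(round(d["score"],2),np.round(d["point"],1).tolist()) for d in models.mark_of(c,"copper_teapot")])
E
```

```text
time: 7.7
position: [494.0, -268.1, 188.5]
orientation: [0.702, 0.083, 0.702, -0.083]
wrist_force: [-0.0, -0.9, -4.3]
width: 55.7
[(0.93, [495.6, -266.0, 210.1])]
```

```bash
python3 -m inch '{"angular":[[0,0,0],[0,0,0],[0,0,0],[0,0,0],[0,0,0],[0,0,0],[0,0,0],[0,0,0],[0,0,0],[0,0,0]],"dp":[[0,0,0.005],[0,0,0.006],[0,0,0.006],[0,0,0.006],[0,0,0.006],[0,0,0.006],[0,0,0.006],[0,0,0.006],[0,0,0],[0,0,0]],"gripper":[0,0,0,0,0,0,0,0,0,0]}'
python3 - <<'E'
from h import *
a=cv2.resize(eyes.grab_frame("side")[200:360,360:490],None,fx=3.7,fy=3.7)
cv2.imwrite("pics/p.png",a[:,:,::-1])
print([(round(d["score"],2),np.round(d["point"],1).tolist()) for d in models.mark_of("side","copper_teapot")])
E
```

```text
time: 8.8
position: [540.7, -279.2, 188.6]
orientation: [0.703, 0.083, 0.702, -0.083]
wrist_force: [0.6, 0.7, -7.2]
width: 55.7
[(0.55, [541.9, -278.5, 211.9])]
```

View pics/p.png

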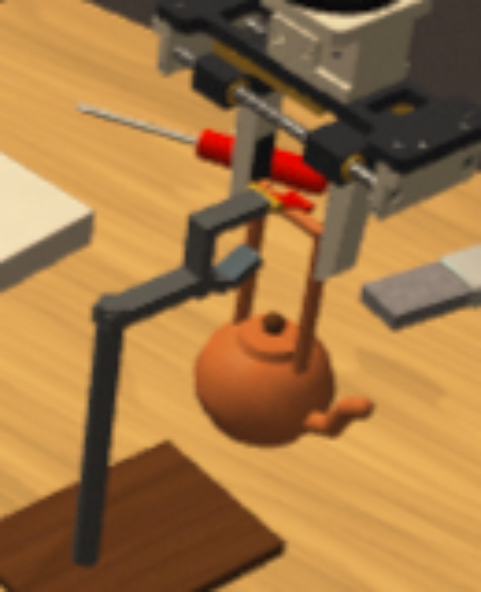

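The keeper lies open at (290,200) on the bar, and the pot is out about 51 mm. I continue out, then lift and go to the brick.

```bash
python3 -m inch '{"angular":[[0,0,0],[0,0,0],[0,0,0],[0,0,0],[0,0,0],[0,0,0],[0,0,0],[0,0,0],[0,0,0],[0,0,0]],"dp":[[0,0,0.006],[0,0,0.006],[0,0,0.008],[0,0,0.01],[0,0,0.015],[0,0,0.015],[0,0,0.015],[-0.01,0,0.01],[-0.02,0,0.005],[-0.02,0,0]],"gripper":[0,0,0,0,0,0,0,0,0,0]}'
python3 - <<'E'
from h import *
p,r=pose();print(p, state()["wrist_force"])
eyes.grab_frame("side");eyes.grab_frame("top")
for c in("side","top"):
  for n in("copper_teapot","fire_brick"):print(c,n,[(round(d["score"],2),np.round(d["point"],1).tolist()) for d in models.mark_of(c,n)])
for d in models.outline_of("side","fire_brick"): 
  m=d["region"];print(rect("side",m,30),m.sum())
E
```

```text
time: 9.9
position: [628.9, -300.1, 238.8]
orientation: [0.702, 0.083, 0.702, -0.083]
wrist_force: [0.9, -0.6, -4.5]
width: 55.9
[ 628.92657212 -300.13170841  238.81458379] [ 0.88160479 -0.59235566 -4.4595008 ]
side copper_teapot [(0.87, [630.0, -301.9, 261.3])]
side fire_brick [(0.9, [624.2, 13.1, -3.2]), (0.61, [190.7, -291.6, -0.5])]
top copper_teapot [(0.77, [628.5, -301.3, 267.5])]
top fire_brick [(0.94, [620.2, 18.3, -2.3])]
((188.53091430664062, -294.23565673828125), (193.29376220703125, 184.55406188964844), 72.33953857421875) 8107
((607.531494140625, 1.2417678833007812), (155.0189208984375, 157.54556274414062), 83.63761901855469) 2049
((733.1627807617188, -157.77880859375), (45.39065933227539, 16.727306365966797), 26.468305587768555) 61
```

```bash
python3 -m inch '{"angular":[[0,0,0],[0,0,0],[0,0,0],[0,0,0],[0,0,0],[0,0,0],[0,0,0],[0,0,0],[0,0,0],[0,0,0]],"dp":[[0,0.01,-0.002],[0,0.02,-0.005],[0,0.03,-0.008],[0,0.035,-0.01],[0,0.035,-0.01],[0,0.035,-0.01],[0,0.035,-0.01],[0,0.035,-0.01],[0,0.03,-0.008],[0,0.02,-0.005]],"gripper":[0,0,0,0,0,0,0,0,0,0]}'
python3 -m inch '{"angular":[[0,0,0],[0,0,0],[0,0,0],[0,0,0],[0,0,0],[0,0,0],[0,0,0],[0,0,0],[0,0,0],[0,0,0]],"dp":[[0,0.015,-0.002],[0,0.006,-0.001],[0.005,0,0],[0.01,0,0],[0.01,0,0],[0.01,0,0],[0.01,0,0],[0.005,0,0],[0,0,0],[0,0,0]],"gripper":[0,0,0,0,0,0,0,0,0,0]}'
python3 - <<'E'
from h import *
todo([621.5,16,155.6],-.235)
s=eyes.grab_frame("side");t=eyes.grab_frame("top")
for c in("side","top"):
  for n in("copper_teapot","fire_brick"):print(c,n,[(round(d["score"],2),np.round(d["point"],1).tolist()) for d in models.mark_of(c,n)])
a=cv2.resize(s[130:300,280:440],None,fx=2.5,fy=2.5);b=cv2.resize(t[130:260,240:370],None,fx=2.5,fy=2.5)
b=cv2.copyMakeBorder(b,0,a.shape[0]-b.shape[0],0,0,0)
cv2.imwrite("pics/q.png",np.hstack([a,b])[:,:,::-1])
E
```

```text
time: 11.25
position: [617.3, -0.7, 238.2]
orientation: [0.702, 0.083, 0.703, -0.082]
wrist_force: [-0.2, -0.3, -3.3]
width: 56.1
time: 12.25
position: [620.1, 16.2, 188.7]
orientation: [0.702, 0.083, 0.702, -0.083]
wrist_force: [-0.4, -0.4, -4.4]
width: 55.4
pos [620.1  16.2 188.7] yaw -0.236 tilt 0.01
dp tool [33.1  0.1  1.4] turn [-0.001  0.     0.   ]
side copper_teapot [(0.77, [619.7, 19.3, 209.7])]
side fire_brick [(0.97, [186.0, -291.1, 1.1]), (0.87, [625.6, 16.6, 3.4]), (0.48, [622.0, 15.1, 209.8])]
top copper_teapot []
top fire_brick [(0.57, [619.1, 18.8, -1.9])]
```

View pics/q.png

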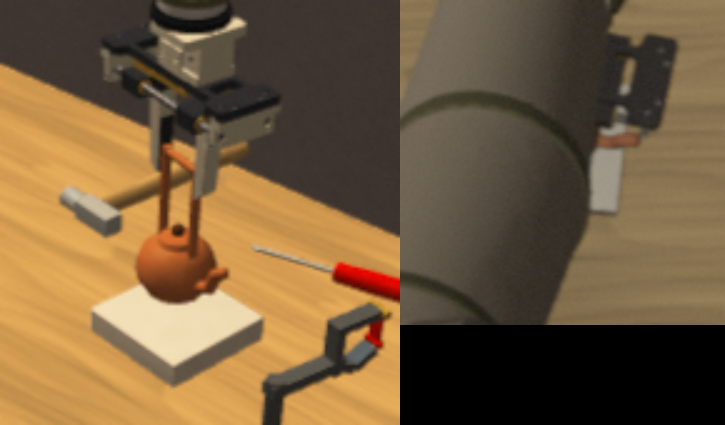

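The pot hangs upright above the small brick, with its base near (175,295), and the keeper has shut again at (375,330). I lower it slowly.

```bash
python3 -m inch '{"angular":[[0,0,0],[0,0,0],[0,0,0],[0,0,0],[0,0,0],[0,0,0],[0,0,0],[0,0,0],[0,0,0],[0,0,0]],"dp":[[0.005,0,0.001],[0.006,0,0],[0.006,0,0],[0.005,0,0],[0.003,0,0],[0.002,0,0],[0.001,0,0],[0.001,0,0],[0,0,0],[0,0,0]],"gripper":[0,0,0,0,0,0,0,0,0,0]}'
python3 -m inch '{"angular":[[0,0,0],[0,0,0],[0,0,0],[0,0,0],[0,0,0],[0,0,0],[0,0,0],[0,0,0],[0,0,0],[0,0,0]],"dp":[[0.001,0,0],[0,0,0],[0.001,0,0],[0,0,0],[0.001,0,0],[0,0,0],[0,0,0],[0,0,0],[0,0,0],[0,0,0]],"gripper":[0,0,0,0,0,0,0,0,0,0]}'
```

```text
time: 13.55
position: [621.0, 16.2, 159.8]
orientation: [0.702, 0.083, 0.702, -0.083]
wrist_force: [0.3, -0.4, -4.2]
width: 55.5
time: 14.55
position: [621.0, 16.2, 156.7]
orientation: [0.702, 0.083, 0.702, -0.083]
wrist_force: [-0.7, -0.0, -4.1]
width: 55.5
```

Not in contact yet.

```bash
python3 -m inch '{"angular":[[0,0,0],[0,0,0],[0,0,0],[0,0,0],[0,0,0],[0,0,0],[0,0,0],[0,0,0],[0,0,0],[0,0,0]],"dp":[[0.001,0,0],[0,0,0],[0.0005,0,0],[0,0,0],[0.0005,0,0],[0,0,0],[0,0,0],[0,0,0],[0,0,0],[0,0,0]],"gripper":[0,0,0,0,0,0,0,0,0,0]}'
```

```text
time: 15.55
position: [621.4, 16.1, 155.8]
orientation: [0.703, 0.083, 0.702, -0.083]
wrist_force: [-2.2, 1.4, 9.6]
width: 55.5
```

Contact: the wrist force went from -4.1 to +9.6 N at z 155.8, as predicted. I ease off 0.5 mm and open.

```bash
python3 -m inch '{"angular":[[0,0,0],[0,0,0],[0,0,0],[0,0,0],[0,0,0],[0,0,0],[0,0,0],[0,0,0],[0,0,0],[0,0,0]],"dp":[[-0.0005,0,0],[0,0,0],[0,0,0],[0,0,0],[0,0,0],[0,0,0],[0,0,0],[0,0,0],[0,0,0],[0,0,0]],"gripper":[0,0,1,1,1,1,1,1,1,1]}'
```

```text
time: 16.55
position: [621.0, 16.1, 155.1]
orientation: [0.702, 0.083, 0.702, -0.083]
wrist_force: [-0.3, 0.2, 0.3]
width: 93.0
```

```bash
python3 -m inch '{"angular":[[0,0,0],[0,0,0],[0,0,0],[0,0,0],[0,0,0],[0,0,0],[0,0,0],[0,0,0],[0,0,0],[0,0,0]],"dp":[[-0.01,0,0],[-0.02,0,0],[-0.03,0,0],[-0.04,0,0],[-0.04,0,0],[-0.03,0,0],[-0.02,0,0],[0,0,0],[0,0,0],[0,0,0]],"gripper":[1,1,1,1,1,1,1,1,1,1]}'
python3 - <<'E'
from h import *
s=eyes.grab_frame("side")
for n in("copper_teapot","fire_brick","silver_teapot"):print(n,[(round(d["score"],2),np.round(d["point"],1).tolist()) for d in models.mark_of("side",n)])
print(state()["wrist_force"],proj("side",[621.5,16,176]))
cv2.imwrite("pics/end.png",cv2.resize(s[120:330,180:460],None,fx=2.5,fy=2.5)[:,:,::-1])
E
```

```text
time: 17.55
position: [620.3, 16.2, 344.1]
orientation: [0.702, 0.083, 0.703, -0.083]
wrist_force: [0.7, -0.5, 0.5]
width: 92.9
copper_teapot []
fire_brick [(0.74, [624.0, 15.4, -0.5]), (0.6, [188.9, -292.2, -2.7])]
silver_teapot [(0.69, [459.1, 243.9, 192.9])]
[ 0.56725464 -0.26461025  0.82675401] [[352.39432713 206.29486972]]
```

View pics/end.png

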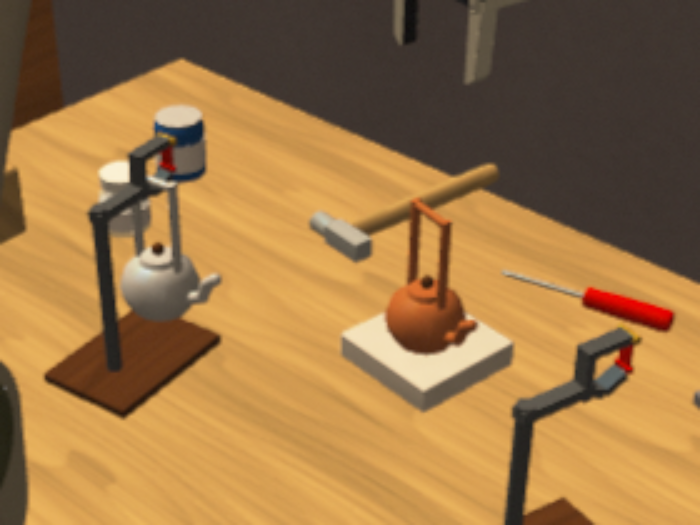

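The pot stands upright mid-brick with its bail at (430,213), against (431,216) expected for a pot at the brick's centre. The keeper is shut at (626,355), the silver pot is still hanging, and the gripper is clear.

```bash
python3 -c "
from bench import robot
print(robot.close_job())"
```

```text
the job is handed in; nothing more can be done
None
```

I took the copper teapot off its hook and set it upright on the middle of the small fire brick. I then let go, withdrew and handed the job in at about 17.6 s. I raised it 18 mm in the seat and pulled it out through the mouth with its bar pressing the keeper open. The keeper showed clearly open in the picture, with the pot about 51 mm from where it hung.

**Last checks:**
- **Pot:** in the last picture its bail is about 1 px from where a pot at the brick's centre should show. It looks upright; I didn't measure the angle.
- **Touchdown:** it went down in 0.5–1 mm steps, and the wrist showed contact at about the predicted height. After easing off and opening, the force was near zero.
- **Keeper:** shut again.
- **Silver teapot:** still hanging, measured within about 2 mm of where it was at the start.
- **Gripper:** about 190 mm above the grasp and touching nothing.

**One check failed:** the network did not find the copper teapot in the last picture. Its final position therefore rests on that picture, the projected position and the measured arm pose.

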